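# Catch the sample carrier on the roll-out ramp

## Robot

A 7-joint arm with a two-finger parallel gripper is mounted at the origin on the work surface. World frame = base frame: x ahead of the robot, y to its left, z up, the work surface at z = 0. Lengths are in m, angles in rad, forces in N, time in s.
With the tool pointing down it reaches from about 0.35 to 0.9 m from the base axis. Payload 19.9 kg.
Tool frame: the origin (TCP) lies between the finger pads; the fingertips stand 25 mm ahead of it and the grasp point (between the pads) lies 6 mm ahead of it; z points along the fingers, y is the line along which they close (so a half turn about z gives the same grasp; the last joint's range is limited). The gripper opens to 94 mm and grips with 3 to 60 N. Pads are 16 mm wide; open, the fingers measure 119 mm over their backs; the gripper's body (75 mm by 177 mm) begins 78 mm behind the grasp point.
Start: joints at [-1.389, 0.417, -0.01, 1.614, 0.005, 1.111, -0.053], TCP at [0.138, 0.61, 0.23] pointing down, gripper open.
Joint ranges: [-2.81, 2.81], [-0.39, 2.02], [-1.27, 1.25], [0.06, 2.57], [-1.19, 4.33], [0.19, 2], [-2.82, 2.82]. Speed limits (rad/s): [1.89, 1.89, 2.39, 2.39, 3.01, 3.01, 3.01].

## Interface

Orientations are given as a 3x3 rotation matrix whose columns are the frame's x, y, z axes.
In Python, from station import arm gives the robot as it stands.
- The arm moves only by the tool servo_tool, never from a script. Its argument "moves" is a list of rows, each a list of 5 numbers: the closure, from -1 (fully open) to 1 (shut), then the shift along the world's x, y, z as a fraction of full scale, then the turn about the world's z as a fraction of full scale. In form: [[claw, dx, dy, dz, turn], ...]. A call has 1 to 20 rows; each row shifts and turns the commanded pose from where the row before left it; what a row does not reach is not made up. Full scale, the value 1, is 0.05 m for a shift and 0.08 rad for a turn. A row lasts 1/8 s, in which the tool goes at most 62.5 mm and 10.7 degrees, less where a joint would pass 70% of its speed; a pose out of reach is approached as far as the arm can. A call with a number of a shift or a turn outside -1 to 1 is refused whole. A call with a gripper value outside its range is refused whole. The fingers move at their own pace and stop on an object; "force" is the grip in N (left out, the last holds). Time passes only in rows, so rows that do not move let the fingers close. It gives the time, the measured TCP pose, the force, the opening and the grip force at its end, in the units of the state.
- arm.observe(): the state, without advancing time (a new reading comes with each control period).
- arm.capture(name): name is "scene" or "top"; returns the picture (420x560x3 uint8, red, green, blue); there is no depth.
- arm.get_calibration(name): a dict with "fovy" (degrees; the focal length in pixels is half the picture's height over the tangent of half this angle, whatever the lens; pixels are square), "cx", "cy" (the principal point, pixels), "pose" (4x4, takes a point from camera to world coordinates). Camera axes: x right, y up, looking along -z (the intrinsics and any distortion apply to the point x, -y, -z); pixel columns grow to the right and rows downward; lengths in m; the calibration is good to about 2 mm. A picture is of the moment at which its call begins. get_calibration takes no time and is no camera call.
- arm.close_job(): hands the job in; it is judged then, once.
Trained networks look in the newest picture that a camera, given by its name, has taken for a name from the list of things; names that differ only in an ending like _2 or _b are one class to them, and where a whole thing is asked for, a point or a joint stands for the part that bears it (a point fixed in the world has none). Each returns a list of dicts, best first, with "confidence" (0 to 1); they miss things now and then, are a little off and sometimes report something else, mostly with a low value. They report only what shows in the picture. A call takes as long as a camera call.
- arm.look_for(camera, label): "point" ([x, y, z] in m, in world coordinates, good to about 4 mm: the middle of the surface that is visible of it).
The state is a dict: "time_s": time; "q": joint angles; "joint_vel": joint speeds; "joint_efforts": joint torques, N m; "position": TCP position; "tcp_rot": TCP orientation; "contact_force": force on the tool from outside, world axes, zero at the start; "torque": the same for the moment, N m; "gripper_width": finger opening in m; "finger_force": force on a finger pad.
Only numpy, scipy, OpenCV 4.12 (cv2) and the standard library are available. Lean on these libraries where they do the work, as an engineer would, in place of code of your own. Each camera call takes 0.05 s, during which the arm holds its last target. There are 200 camera calls.

## Task

A sample carrier has arrived at the pneumatic tube station and waits on the roll-out ramp behind the drop stop, under the clear guard. Press the stop right down so that the carrier rolls out by itself, and catch it gently on the open part of the ramp before it runs off the open end into the basket: let your fingers run along close in front of it at nearly its speed and then bring it gradually to a standstill, because a hand held still in its way would jolt the blood samples. Finish while holding it still there with your fingers on the ramp, and leave the jar, bottle and slide box on the bench alone.

Things in the scene. Friction and masses are not known exactly. Their poses are not given: they have to be found in the camera images.
- station: Fixed pneumatic tube station: white cabinet (centred at y = 460 mm), steel ramp, clear guard, basket. Origin on the bench below mid-ramp; z up, x across the ramp (away from the robot at yaw 0), y along it; the ramp runs DOWN towards -y. Deck surface is 115 mm above the bench at y = 0 and rises 50 mm per metre of +y (slope 0.050 rad). Deck 168 mm wide between flanges 20 mm high, 6 mm thick.
- guard_edge (a point): Point on the deck's middle line under the lower edge of the clear guard, y = 25 mm in the station's frame. Above this edge the ramp is closed by the guard's sides and roof (180 mm wide, roof top 80 mm off the deck) as far as the cabinet front at y = 360 mm; below it the ramp is open above. The carrier comes out here at 0.17 to 0.25 m/s, 1.4 to 1.8 s after its release.
- ramp_end (a point): Middle of the deck's open lower edge, on the deck surface, y = -270 mm in the station's frame. Nothing stops the carrier here; left alone it arrives at 0.18 to 0.3 m/s, 2.4 to 3.3 s after its release. Beyond it stands the grey basket (220 x 200 mm, floor at bench level, far wall 130 mm high); a carrier that drops in is lost.
- stop_pad (a point): Centre of the top face of the stop's round black press pad (36 mm across) on a plunger beside the guard, on the robot's side: x = -130, y = 205 mm in the station's frame, 200 mm above the bench while the stop is up. It goes down with the stop. Free air around and above it; the guard's roof beside it is 205 mm above the bench.
- stop (a joint): Drop stop, m: 0 = blade up (16 mm proud of the deck, holds the carrier), 0.024 = fully down below the deck. Pressed straight down at its pad with about 3 to 6 N; it stays where it is left. The carrier begins to roll as the blade sinks and is free from about 0.014.
- carrier: Tube carrier with blood samples lying across the ramp, 162 mm long; 62 mm diameter over the two felt bands it rolls on (50 mm either side of the middle), 56 mm between them. Nominal 0.54 kg (0.27 to 0.95). Origin at its centre, 31 mm off the deck, x along its length; y, z turn as it rolls. Starts at rest at y = 268 mm in the station's frame.
- carrier_mid (a point): Centre of the carrier, on its axis (its origin). Speeds up at 0.2 m/s2 at first, 0.05 later: the felt drags more with speed and load. Contact forces on it must stay under 25 N. Meeting it at a closing speed of about 0.05 m/s is gentle; its full rolling speed against a still hand is a jolt. It never rests by itself: standing still, it leans on the fingers with 0.1 to 0.5 N.
- jar: Specimen jar, 48 mm diameter, 65 mm tall, standing on the bench between robot and ramp. Origin under its centre. Leave alone.
- reagent: Brown reagent bottle, 50 mm diameter, 120 mm tall, standing beyond the ramp. Origin under its centre. Leave alone.
- slidebox: Blue box for microscope slides, 85 x 110 x 34 mm, lying beyond the ramp. Origin under its centre. Leave alone.

How it is judged:
On the way, in this order (a step that is already met when the one before it is completed fails the run):
1. the stop is down and the carrier rolls on its own, untouched, under the guard (value of joint stop above 0.014 m and y of carrier in the frame of station below 0.17 m and linear speed of carrier above 0.1 m/s and contact force between the fingers and carrier below 0.05 N), for 0.1 s.
2. the fingers, low in the lane, run along close to the carrier while it still rolls, instead of stopping it dead (horizontal distance between the grasp point and carrier below 0.08 m and z of the grasp point in the frame of station below 0.18 m and linear speed of carrier above 0.14 m/s), for 0.35 s.
3. the carrier stands still on the open part of the ramp (y of carrier in the frame of station between -0.26 and 0.06 m and linear speed of carrier below 0.02 m/s), for 2 s.
At the end, for the whole second after the job is handed in: The carrier is still (under 20 mm/s) on the open part of the ramp, its centre between y = 60 and y = -260 mm in the station's frame, held by the fingers' contact; it was stopped without a contact above 25 N and never dropped off the ramp (all of step 3 and contact force between the fingers and carrier above 0.01 N); the arm keeps its last pose, push and grip.
It fails at once if the robot hits or squeezes the carrier with more than 25 N (contact force between any of the fingers, the arm and carrier above 25 N).
It fails at once if the carrier drops off the ramp (z of carrier in the frame of station below 0.115 m).
It fails at once if a bystander is disturbed (distance of any of jar, reagent, slidebox from where it was at the start of the episode above 0.03 m).
It also fails if it takes over 35 s, if anything falls off the work surface, if the arm or the gripper's body presses on something with over 40 N, if the wrist force passes 120 N, or if a joint passes its speed limit or range.

## Working session

There is one attempt and no reset: what is moved stays moved. The work goes in short steps, Python scripts to look and compute and a tool call to move; the robot and the scene stay as the last step left them, time stands still between calls to the robot, and variables do not carry over. Pictures are saved under pics/ and viewed, at most 10 in all, crops included, and the job is handed in when it is done.

Besides the shell and the picture viewer there is one more tool, called after ">>>" as a command line: name --pt "numbers of a row" for each row, then --argument value for the rest. servo_tool: Moves the arm, as the interface text tells. Shift numbers are shares of 0.05 m and turn numbers shares of 0.08 rad, none past 1 either way. Its arguments: {"type":"object","properties":{"moves":{"type":"array"},"force":{"type":"number"}},"required":["moves"]}

```bash
ls; mkdir -p pics; python3 - <<'E'
from station import arm
import cv2,numpy as np
for c in("scene","top"):
    im=arm.capture(c); cv2.imwrite(f"pics/{c}0.png",im[:,:,::-1])
    k=arm.get_calibration(c); print(c,{a:(np.round(b,4).tolist() if not isinstance(b,str) else b) for a,b in k.items()})
    for l in("station","stop_pad","carrier","jar","reagent","slidebox","stop"):
        print(l,[(np.round(d["point"],3).tolist(),round(d["confidence"],2)) for d in arm.look_for(c,l)[:2]])
s=arm.observe();print(s)
E
```

```text
pics
scene {'fovy': 51.8363, 'cx': 272.2903, 'cy': 204.9655, 'pose': [[0.6062, -0.6264, 0.49, 1.0432], [0.7953, 0.4834, -0.3658, -0.3199], [-0.0077, 0.6115, 0.7912, 0.8825], [0.0, 0.0, 0.0, 1.0]]}
station [([0.62, 0.09, 0.125], 0.66), ([0.725, -0.089, 0.077], 0.42)]
stop_pad [([0.513, 0.253, 0.197], 0.64)]
carrier []
jar [([0.385, -0.042, 0.057], 0.87), ([0.769, 0.039, 0.034], 0.37)]
reagent [([0.726, -0.087, 0.078], 0.96)]
slidebox [([0.767, 0.042, 0.034], 0.64), ([0.514, 0.252, 0.198], 0.3)]
stop [([0.509, 0.254, 0.198], 0.5), ([0.382, -0.037, 0.057], 0.48)]
top {'fovy': 51.2441, 'cx': 281.2044, 'cy': 205.9222, 'pose': [[-0.0233, 0.9975, -0.0664, 0.5233], [-0.9997, -0.0225, 0.0131, 0.0519], [0.0116, 0.0666, 0.9977, 1.0459], [0.0, 0.0, 0.0, 1.0]]}
station [([0.612, 0.16, 0.2], 0.63)]
stop_pad [([0.512, 0.262, 0.2], 0.8), ([0.38, -0.034, 0.067], 0.74)]
carrier []
jar [([0.385, -0.034, 0.066], 0.66)]
reagent [([0.715, -0.072, 0.081], 0.85)]
slidebox []
stop [([0.512, 0.26, 0.202], 0.59)]
{'time_s': 0.8, 'q': array([-1.38951495,  0.41738983, -0.01028413,  1.61363514,  0.0047019 ,
        1.11073395, -0.0530151 ]), 'joint_vel': array([ 0.00081737,  0.00044819, -0.00031542,  0.00201714,  0.00023793,
       -0.00018072,  0.00050898]), 'joint_efforts': array([-4.99982216e-04, -8.50945473e+01,  6.38177544e-01, -4.26293707e+01,
       -4.88000759e-02,  1.31252964e-02, -1.06676918e-06]), 'position': array([0.13808734, 0.60950669, 0.23041673]), 'tcp_rot': array([[-9.75281054e-01,  2.20968021e-01,  1.91525388e-05],
       [ 2.20968016e-01,  9.75281044e-01, -1.47732102e-04],
       [-5.13231782e-05, -1.39848222e-04, -9.99999989e-01]]), 'contact_force': array([ 0.60661255, -0.74907498, -0.71078244]), 'torque': array([-0.03735481, -0.02928198, -0.00738145]), 'finger_force': 0.0, 'gripper_width': 0.0940319444010206}
```

View pics/scene0.png

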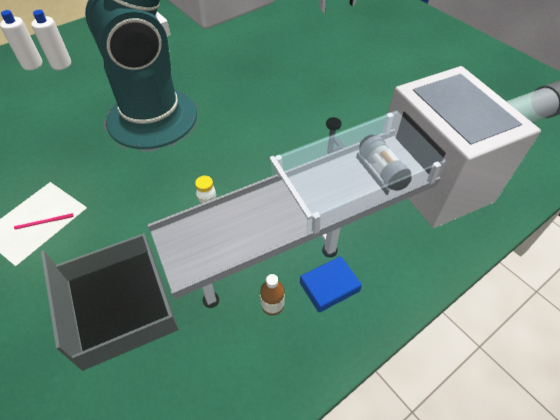

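View pics/top0.png

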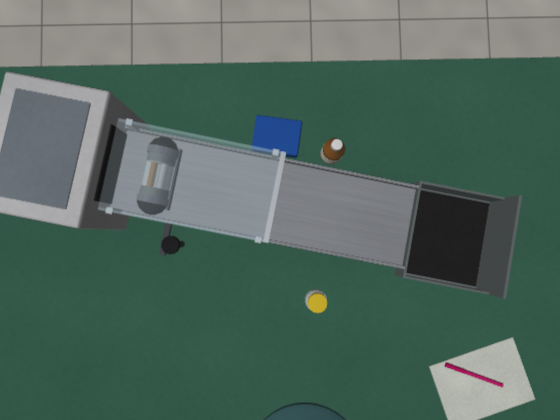

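The images show the ramp running from the cabinet (left in top view, px 110,165) to the basket (412,225). The pad is at (171,245) in top and (334,124) in scene, and the carrier is behind the stop at (157,175) in top. Next I fit the station pose to these features.

```bash
cat > h.py <<'E'
from station import arm
import numpy as np, cv2
from scipy.optimize import least_squares
def proj(c,P):
    k=arm.get_calibration(c);T=np.linalg.inv(np.array(k["pose"]));P=np.atleast_2d(P)
    q=P@T[:3,:3].T+T[:3,3];f=210/np.tan(np.radians(k["fovy"]/2))
    return np.c_[k["cx"]+f*q[:,0]/-q[:,2],k["cy"]-f*q[:,1]/-q[:,2]]
def s2w(p,P):
    P=np.atleast_2d(P).astype(float);c,s=np.cos(p[2]),np.sin(p[2])
    return np.c_[p[0]+c*P[:,0]-s*P[:,1],p[1]+s*P[:,0]+c*P[:,1],P[:,2]]
E
python3 - <<'E'
from h import *
zf=lambda y:.115+.05*y
M=[[-.13,.205,.2],[-.087,-.27,zf(-.27)+.02],[.087,-.27,zf(-.27)+.02],[-.09,.025,zf(.025)+.08],[.09,.025,zf(.025)+.08]]
px={"top":[(171,245),(404,267),(418,186),(266,241),(283,153)],"scene":[(334,124),(151,226),(174,290),(275,159),(315,226)]}
def r(p,cs=("top","scene")): return np.concatenate([(proj(c,s2w(p,M))-px[c]).ravel() for c in cs])
for cs in(("top",),("scene",),("top","scene")):
    s=least_squares(r,[.61,.05,-.15],args=(cs,),loss="soft_l1");print(cs,s.x.round(4),r(s.x,cs).round(1))
p=s.x
outl=[]
for c in("top","scene"):
    im=cv2.imread(f"pics/{c}0.png");im=cv2.resize(im,None,fx=2,fy=2)
    def L(a,b,col): 
        q=(proj(c,s2w(p,[a,b]))*2).astype(int);cv2.line(im,tuple(map(int,q[0])),tuple(map(int,q[1])),col,1)
    for x in(-.087,.087):L([x,-.27,zf(-.27)+.02],[x,.36,zf(.36)+.02],(0,0,255))
    for x in(-.09,.09):L([x,.025,zf(.025)+.08],[x,.36,zf(.36)+.08],(0,255,255))
    L(M[3],M[4],(0,255,255));L(M[1],M[2],(0,0,255))
    a=np.linspace(0,6.28,24);
    for z,rr,o in((.2,.018,(-.13,.205)),):
        cv2.polylines(im,[(proj(c,s2w(p,[[o[0]+rr*np.cos(t),o[1]+rr*np.sin(t),z] for t in a]))*2).astype(int)],1,(255,0,255))
    outl.append(im[140:580,120:900] if c=="top" else im[140:640,230:1010])
for c,i in zip("ts",outl): cv2.imwrite(f"pics/o{c}.png",i)
E
```

```text
('top',) [ 0.5928  0.0288 -0.2134] [-1.4  0.1  0.6 -0.2  0.4  0.  -0.3  1.2  0.3 -1.2]
('scene',) [ 0.6037  0.0341 -0.2282] [ 4.3 -0.6 -0.  -0.  -0.1  3.4  0.2  0.3 -1.6 -5.8]
('top', 'scene') [ 0.5955  0.0302 -0.2181] [-2.3 -1.9 -0.5 -0.9 -0.2 -0.6 -1.2 -0.2 -0.2 -2.5 -0.3 -2.1 -3.5 -0.5
 -3.2  2.5 -4.  -1.  -5.6 -7.8]
```

View pics/ot.png

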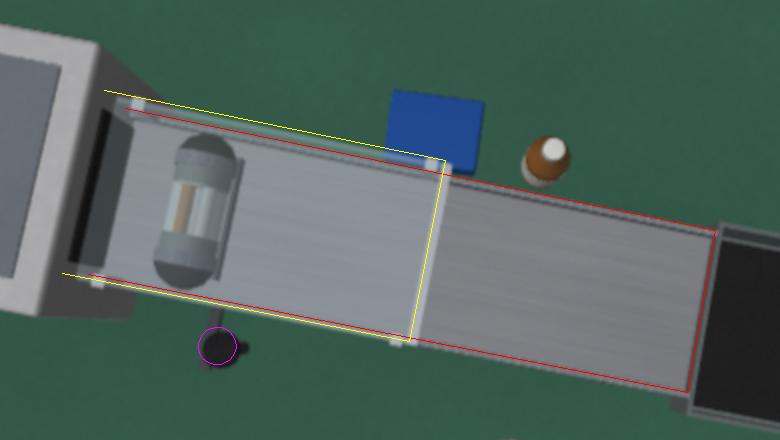

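View pics/os.png

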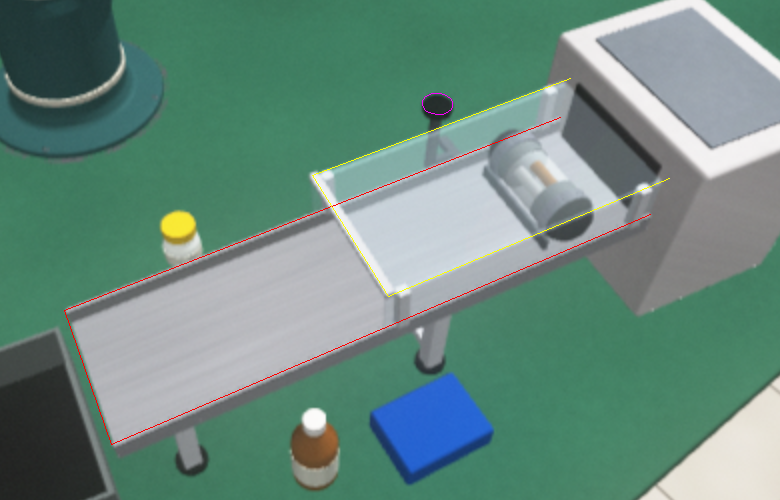

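The overlay fits within a few pixels near the centre and drifts at the edges, which suggests lens distortion. I'll refit with a k1 term per camera.

```bash
python3 - <<'E'
from h import *
zf=lambda y:.115+.05*y
M=[[-.13,.205,.2],[-.087,-.27,zf(-.27)+.02],[.087,-.27,zf(-.27)+.02],[-.09,.025,zf(.025)+.08],[.09,.025,zf(.025)+.08]]
px={"top":[(170.5,244.5),(404,267),(418,186),(266,241),(283,153)],"scene":[(333.5,124),(148.5,226),(171.5,291),(271,158.5),(308.5,219)]}
# scene guard corners re-read from overlay; line points: flange at cabinet front
px["scene"]=[(333.5,123),(147.5,225.5),(171,291.5),(272,158),(309,218)]
def d(c,q,k):
    K=arm.get_calibration(c);f=210/np.tan(np.radians(K["fovy"]/2));o=np.array([K["cx"],K["cy"]]);u=(q-o)/f
    return o+f*u*(1+k*(u**2).sum(1,keepdims=True))
def r(p,cs=("top","scene")): return np.concatenate([(d(c,proj(c,s2w(p[:3],M)),p[3+(c=="scene")])-px[c]).ravel() for c in cs]+[p[3:]*3])
for cs in(("top",),("scene",),("top","scene")):
    s=least_squares(r,[.61,.05,-.15,0,0],args=(cs,),loss="soft_l1");print(cs,s.x.round(4),r(s.x,cs).round(1))
    print(s2w(s.x,[[-.13,.205,.2],[0,.025,.115],[0,-.27,.1]]).round(4).tolist())
E
```

```text
('top',) [ 0.593   0.0284 -0.2149 -0.051   0.    ] [-0.3  0.1  0.  -0.4 -0.1  0.3 -0.1  1.1  0.6 -1.2 -0.2  0. ]
[[0.5097, 0.2564, 0.2], [0.5983, 0.0528, 0.115], [0.5354, -0.2354, 0.1]]
('scene',) [ 0.5956  0.0297 -0.2218 -0.     -0.0611] [ 0.2 -0.6  0.5 -0.4 -0.1  0.3 -1.   0.1  0.1  0.4 -0.  -0.2]
[[0.5138, 0.2583, 0.2], [0.6011, 0.0541, 0.115], [0.5362, -0.2336, 0.1]]
('top', 'scene') [ 0.5941  0.029  -0.2174 -0.0266 -0.0874] [-1.  -0.7 -0.2 -0.5 -0.  -0.  -0.6  0.5  0.3 -1.8 -0.9 -0.8  0.2 -0.3
 -0.1  0.1 -1.8 -0.1 -0.5  0.  -0.1 -0.3]
[[0.5114, 0.2573, 0.2], [0.5995, 0.0535, 0.115], [0.5359, -0.2346, 0.1]]
```

>>> servo_tool --pt "1 0.24 -0.7 0.1 -1" --pt "1 0.24 -0.7 0.1 -1" --pt "1 0.24 -0.7 0.1 -1" --pt "1 0.24 -0.7 0.1 -1" --pt "1 0.24 -0.7 0.1 -1" --pt "1 0.24 -0.7 0.1 -1" --pt "1 0.24 -0.7 0 -1" --pt "1 0.24 -0.7 0 -1" --pt "1 0.24 -0.7 0 -1" --pt "1 0.24 -0.7 0 -1" --pt "1 0.4 0 0 -1" --pt "1 0.5 0 0 -1" --pt "1 0.5 0 0 -1" --pt "1 0.5 0 0 -1" --pt "1 0.5 0 0 -1" --pt "1 0.5 0 0 -1" --pt "1 0.5 0 0 -1" --pt "1 0.5 0 0 -1" --pt "1 0.5 0 0 -1" --pt "1 0.5 0 0 -0.55"

```text
time_s: 3.3
position: [0.5044, 0.2602, 0.2601]
tcp_rot: [[0.216, 0.976, 0.0], [0.976, -0.216, -0.0], [-0.0, 0.0, -1.0]]
contact_force: [-0.1, -0.2, 0.2]
gripper_width: 0.0005
finger_force: 0.0
```

>>> servo_tool --pt "1 0.14 -0.06 -0.2 0" --pt "1 0 0 -0.36 0" --pt "1 0 0 0 0"

```text
time_s: 3.68
position: [0.5087, 0.2564, 0.2305]
tcp_rot: [[0.213, 0.977, -0.003], [0.977, -0.213, -0.002], [-0.002, -0.002, -1.0]]
contact_force: [0.7, 0.0, 0.1]
gripper_width: 0.0006
finger_force: 0.0
```

```bash
cat > trk.py <<'E'
from h import *
P=[.5941,.029,-.2174]; Y0,Y1,S=-.27,.34,1000  # strip: rows along y (top=Y1), cols x, 1 px = 1 mm
def strip(im):
    c=[(-.08,Y1),(.08,Y1),(.08,Y0),(-.08,Y0)]
    W=s2w(P,[[x,y,.115+.05*y+.031] for x,y in c])
    k=arm.get_calibration("top");f=210/np.tan(np.radians(k["fovy"]/2));q=(proj("top",W)-[k["cx"],k["cy"]])/f
    q=(q*(1-.0266*(q**2).sum(1,keepdims=True))*f+[k["cx"],k["cy"]]).astype(np.float32)
    h=int((Y1-Y0)*S);H=cv2.getPerspectiveTransform(q,np.float32([(0,0),(160,0),(160,h),(0,h)]))
    return cv2.warpPerspective(im,H,(160,h))
def cap():
    t=arm.observe()["time_s"];return t,strip(arm.capture("top"))
def find(s):
    t=np.load("tpl.npy");m=cv2.matchTemplate(s,t,cv2.TM_CCOEFF_NORMED).ravel()
    i=int(m.argmax());return round(Y1-(i+35)/S,4),round(float(m[i]),2)
E
python3 - <<'E'
from trk import *
t,s=cap();c=int((Y1-.268)*S);np.save("tpl.npy",s[c-35:c+35]);cv2.imwrite("pics/strip.png",s[:,:,::-1]);print(find(s))
print(arm.observe()["position"].round(4),t,arm.observe()["contact_force"].round(2))
im=arm.capture("scene");cv2.imwrite("pics/hov.png",cv2.resize(im[40:240,200:460,::-1],None,fx=3,fy=3))
E
python3 -c "
import cv2,numpy as np
a=cv2.imread('pics/hov.png')[:600];b=cv2.imread('pics/strip.png')[:600]
cv2.imwrite('pics/both.png',np.hstack([a[:,:640],b]))"
```

```text
(0.268, 1.0)
[0.5091 0.2566 0.2316] 3.675 [0.42 0.97 0.3 ]
```

View pics/both.png

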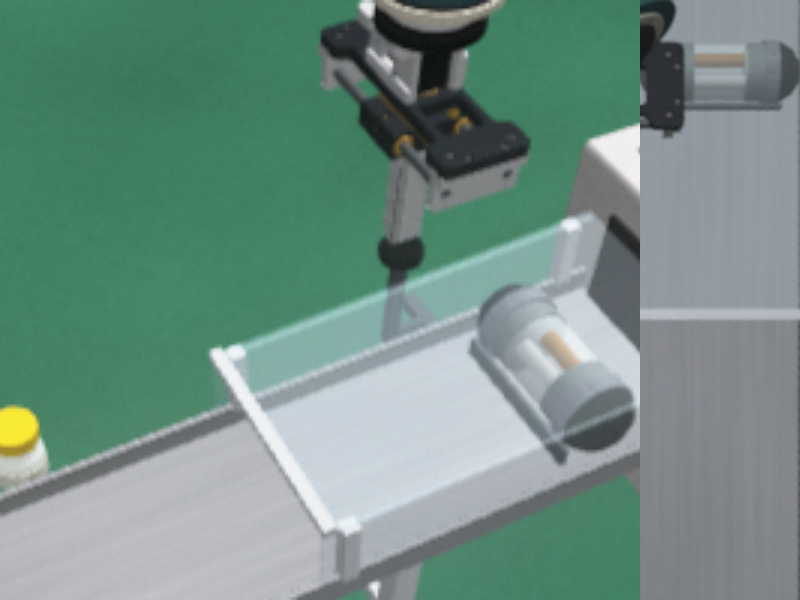

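The tip stands over the pad and the carrier sits at y=268 in the rectified strip, rows 40-105. I'll take an unoccluded template from the right half, then press.

```bash
python3 - <<'E'
s=open("trk.py").read().replace('matchTemplate(s,t','matchTemplate(np.ascontiguousarray(s[:,70:]),t');open("trk.py","w").write(s)
from trk import *
s=strip(cv2.imread("pics/top0.png")[:,:,::-1].copy());c=int((Y1-.268)*S);np.save("tpl.npy",np.ascontiguousarray(s[c-35:c+35,70:]));print(find(s))
E
```

```text
(0.268, 1.0)
```

>>> servo_tool --pt "1 0.03 0 -0.3 0" --pt "1 0 0 -0.4 0"

```text
time_s: 4.03
position: [0.5124, 0.2579, 0.1987]
tcp_rot: [[0.214, 0.977, 0.003], [0.977, -0.214, 0.003], [0.004, 0.002, -1.0]]
contact_force: [-51.0, -7.2, 225.2]
gripper_width: 0.0006
finger_force: 114.4
```

>>> servo_tool --pt "-1 0 0 0.8 0" --pt "-1 0.24 -0.88 0 0" --pt "-1 0.24 -0.88 0 0" --pt "-1 0.24 -0.88 0 0" --pt "-1 0.24 -0.88 0 0" --pt "-1 0.24 -0.88 0 0"

```text
time_s: 4.78
position: [0.5717, 0.0353, 0.237]
tcp_rot: [[0.214, 0.977, 0.0], [0.977, -0.214, 0.0], [0.0, 0.0, -1.0]]
contact_force: [0.3, 0.0, 0.9]
gripper_width: 0.057
finger_force: 0.0
```

```bash
python3 - <<'E'
from trk import *
t,s=cap();print(t,find(s),arm.observe()["position"].round(4),arm.observe()["gripper_width"],arm.observe()["contact_force"].round(1));cv2.imwrite("pics/s1.png",s[:,:,::-1])
E
```

```text
4.775 (0.19, 0.76) [0.5726 0.0288 0.2373] 0.061118993356610994 [-1.4 -8.4 -0.6]
```

>>> servo_tool --pt "-1 0.13 -0.4 -0.8 0" --pt "-1 0.13 -0.4 -0.8 0" --pt "-1 0 0 -0.22 0"

```text
time_s: 5.2
position: [0.5835, -0.0047, 0.144]
tcp_rot: [[0.216, 0.976, -0.003], [0.976, -0.216, -0.001], [-0.002, -0.003, -1.0]]
contact_force: [0.1, 0.8, 0.1]
gripper_width: 0.0911
finger_force: 0.0
```

```bash
python3 - <<'E'
from trk import *
t,s=cap();print(t,find(s),arm.observe()["position"].round(4),arm.observe()["gripper_width"],arm.observe()["contact_force"].round(1));cv2.imwrite("pics/s2.png",s[:,:,::-1])
E
```

```text
5.2 (0.114, 0.86) [ 0.5835 -0.0036  0.144 ] 0.09315500305161532 [-1.3  1.5 -1. ]
```

>>> servo_tool --pt "-1 0 0 0 0"

```text
time_s: 5.38
position: [0.5849, -0.0025, 0.1472]
tcp_rot: [[0.213, 0.977, 0.001], [0.977, -0.213, 0.0], [0.0, 0.001, -1.0]]
contact_force: [0.4, 0.2, 0.4]
gripper_width: 0.0937
finger_force: 0.0
```

```bash
python3 - <<'E'
from trk import *
t,s=cap();print(t,find(s),arm.observe()["position"].round(4),arm.observe()["gripper_width"]);cv2.imwrite("pics/s3.png",s[:,:,::-1])
E
```

```text
5.375 (0.078, 0.95) [ 0.5851 -0.0025  0.1476] 0.09426346144540129
```

>>> servo_tool --pt "-1 -0.03 -0.13 -0.01 0" --pt "-1 -0.08 -0.37 -0.02 0" --pt "-1 -0.08 -0.37 -0.02 0" --pt "-1 -0.09 -0.39 -0.02 0" --pt "-1 -0.09 -0.39 -0.02 0" --pt "-1 -0.09 -0.39 -0.02 0" --pt "-1 -0.09 -0.39 -0.02 0"

```text
time_s: 6.3
position: [0.5567, -0.1264, 0.1398]
tcp_rot: [[0.215, 0.977, -0.0], [0.977, -0.215, -0.0], [-0.0, -0.0, -1.0]]
contact_force: [-0.3, -0.1, -0.4]
gripper_width: 0.0941
finger_force: 0.0
```

>>> servo_tool --pt "-1 -0.08 -0.37 -0.02 0" --pt "-1 -0.07 -0.33 -0.02 0" --pt "-1 -0.06 -0.27 -0.01 0" --pt "-1 -0.05 -0.21 -0.01 0" --pt "-1 -0.03 -0.15 -0.01 0" --pt "-1 -0.02 -0.09 0 0" --pt "-1 -0.01 -0.05 0 0" --pt "-1 0 0 0 0" --pt "-1 0 0 0 0"

```text
time_s: 7.42
position: [0.5412, -0.1984, 0.1365]
tcp_rot: [[0.214, 0.977, 0.0], [0.977, -0.214, -0.0], [-0.0, 0.0, -1.0]]
contact_force: [0.0, -1.9, 0.5]
gripper_width: 0.0941
finger_force: 0.9
```

```bash
python3 - <<'E'
from trk import *
t,s=cap();o=arm.observe();print(t,find(s),o["position"].round(4),o["contact_force"].round(2))
im=arm.capture("scene");cv2.imwrite("pics/end.png",im[:,:,::-1])
E
```

```text
7.425 (-0.196, 0.7) [ 0.5412 -0.1984  0.1365] [-1.24 -0.79  1.47]
```

View pics/end.png

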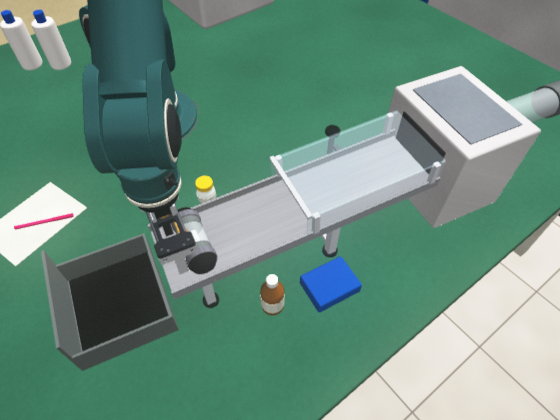

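The carrier, at about (200,245), rests against the fingers on the open ramp at y ≈ −0.19. Now I hold for more than 2 s and hand it in.

>>> servo_tool --pt "-1 0 0 0 0" --pt "-1 0 0 0 0" --pt "-1 0 0 0 0" --pt "-1 0 0 0 0" --pt "-1 0 0 0 0" --pt "-1 0 0 0 0" --pt "-1 0 0 0 0" --pt "-1 0 0 0 0" --pt "-1 0 0 0 0" --pt "-1 0 0 0 0" --pt "-1 0 0 0 0" --pt "-1 0 0 0 0" --pt "-1 0 0 0 0" --pt "-1 0 0 0 0" --pt "-1 0 0 0 0" --pt "-1 0 0 0 0" --pt "-1 0 0 0 0" --pt "-1 0 0 0 0" --pt "-1 0 0 0 0" --pt "-1 0 0 0 0"

```text
time_s: 10.02
position: [0.5411, -0.1984, 0.1364]
tcp_rot: [[0.214, 0.977, -0.0], [0.977, -0.214, -0.0], [-0.0, -0.0, -1.0]]
contact_force: [-0.1, -0.3, -0.6]
gripper_width: 0.0938
finger_force: 0.4
```

```bash
python3 - <<'E'
from trk import *
print(find(cap()[1]),arm.observe()["time_s"],arm.observe()["finger_force"],arm.close_job())
E
```

```text
the job is handed in; nothing more can be done
(-0.196, 0.7) 10.075 0.3799433447420597 None
```

The carrier was released, followed and held still against the fingers at about y = −0.195 m, and the job is handed in; no verdict came back, and one force reading at the end of pressing the stop was about 225 N, above the 120 N wrist limit, so the run may have failed on that.

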